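# Shift the probe-station drive selector into third

## Robot

A 6-joint arm with a two-finger parallel gripper is mounted at the origin on the work surface. World frame = base frame: x ahead of the robot, y to its left, z up, the work surface at z = 0. Lengths are in m, angles in rad, forces in N, time in s.
With the tool pointing down it reaches from about 0.375 to 0.75 m from the base axis. Payload 9 kg.
Tool frame: the origin (TCP) lies at the centre of the arm's flange, where the gripper is bolted on; the fingertips stand 173 mm ahead of it and the grasp point (between the pads) lies 155 mm ahead of it; z points along the fingers, y is the direction in which the jaws open and shut (so a half turn about z gives the same grasp; the last joint's range is limited). The gripper opens to 85 mm and grips with 20 to 120 N. Pads are 22 mm wide; open, the fingers measure 114 mm over their backs; the gripper's body (76 mm by 85 mm) begins 54 mm behind the grasp point. The pads swing forward as they close: fully open they stand 13 mm farther back than shut.
Start: joints at [-1.487, 0.104, 0.097, 1.564, 0, 1.353], TCP at [0.178, -0.573, 0.405] pointing down, gripper open.
Joint ranges: [-2.99, 2.99], [-0.84, 1.86], [-1.1, 1.16], [-1.84, 2.11], [-1.51, 1.56], [-3.14, 3.14]. Speed limits (rad/s): [2.22, 2.22, 2.57, 3.14, 3.14, 3.14].

## Interface

Orientations are given as a 3x3 rotation matrix whose columns are the frame's x, y, z axes.
In Python, from cell import * gives the robot as it stands.
- The arm moves only by the tool drive_tool, never from a script. Its argument "rows" is text: rows parted by semicolons, each of 6 numbers parted by spaces: the shift along the tool's x, y, z in units of 25 mm (1.0 is 25 mm), then the turn, a rotation vector about the tool's x, y, z in units of 5 degrees (1.0 is 5 degrees). A call has 1 to 12 rows; each row is the pose to reach, as a shift and turn from the pose measured when the call began, along the tool's axes at that moment; what a row does not reach only later rows make up. A row lasts 1/10 s, in which the tool goes at most 50 mm and 8.59 degrees, less where a joint would pass 70% of its speed; a pose out of reach is approached as far as the arm can. A call with a gripper value outside its range is refused whole. "claw" is the finger opening in mm, from 0 to 85.4, set as the call begins (left out, the last holds). The fingers move at their own pace and stop on an object; the grip force is fixed at half the most. Time passes only in rows, so rows that repeat a pose let the fingers close. It gives the time, the measured TCP pose, the force and the opening at its end, in the units of the state.
- sense(): the state, without advancing time (a new reading comes with each control period).
- grab_frame(name): name is "side" or "top" or "wrist"; returns a dict with "pixels" (480x640x3 uint8, red, green, blue), "depth" (480x640 float32, m along the optical axis (not along the pixel's ray), 0 where there is no reading), "fov_y" (degrees; the focal length in pixels is half the picture's height over the tangent of half this angle, whatever the lens; pixels are square), "cx", "cy" (the principal point, pixels), "R" (3x3) and "t" (3): a world point X has camera coordinates R X + t; the wrist camera has in their place "T_tool_cam" (4x4, takes a point from camera to tool coordinates, whose origin is the TCP and whose axes are the flange's). Camera axes: x right, y down, z forward; pixel columns grow to the right and rows downward; lengths in m; the calibration is good to about 2 mm. A picture is of the moment at which its call begins: read the wrist's pose just before it.
- finish_job(): hands the job in, once; it reports no verdict.
Trained networks look in a picture, given as the dict that the camera call returned (one of the last four; its "shot" number tells which), for a name from the list of things; names that differ only in an ending like _2 or _b are one class to them, and where a whole thing is asked for, a point or a joint stands for the part that bears it (a point fixed in the world has none). Each returns a list of dicts, best first, with "conf" (0 to 1); they miss things now and then, are a little off and sometimes report something else, mostly with a low value. They report only what shows in the picture. A call takes as long as a camera call.
- regions_of(thing, picture): "mask" (480x640 bool, what is visible of it) and "uv" ([column, row] in pixels, amid what is visible of it).
- mark_of(thing, picture): "uv" ([column, row] in pixels: a listed point, or the origin of a listed thing).
The state is a dict: "t": time; "q": joint angles; "joint_velocities": joint speeds; "tau": joint torques, N m; "tool_pos": TCP position; "orientation": TCP orientation; "wrist_force": force on the tool from outside, world axes, zero at the start; "moment": the same for the moment, N m; "gripper_width": finger opening in m.
Only numpy, scipy, OpenCV 4.12 (cv2) and the standard library are available. Lean on these libraries where they do the work, as an engineer would, in place of code of your own. Each camera call takes 0.05 s, during which the arm holds its last target. There are 200 camera calls.

## Task

The red-knobbed lever on the blue selector console stands somewhere in the left-hand slot of its H-shaped gate. With your fingers, push it gently through the gate: to the middle, across to the right, then forward, away from you, fully home in the third slot (far right, three green dots). Only push the lever, do not pinch it, leave the box, jar and screwdriver around the console where they are, and finish clear of everything.

Things in the scene. Friction and masses are not known exactly. Their poses are not given: they have to be found in the camera images.
- console: blue box, 130 (x) x 140 (y) mm, with an aluminium gate plate on top, on a 150 x 160 mm foot plate 10 mm high; fixed to the table. Origin: centre of its underside, on the table. Its x axis is forward (away from the robot, yawed within 20 degrees), y is left, z up
- gate_center (a point): centre of the H gate, on top of the 6 mm gate plate, 103 mm above the table, over the console's origin. Two slots along console x, 14 mm wide, centre lines at y = +21 and -21 mm, each from x = -26 to +26 mm, are joined by a cross slot along y, 14 mm wide, at x = 0 (corners bevelled by 5 mm). Slot one is far left, two near left, three far right (three green dots), four near right
- slot_three (a point): middle of where the shaft ends up in the third slot, on the top of the gate plate: 21 mm forward and 21 mm right of gate_center
- knob_center (a point): centre of the red cylindrical knob, 32 mm in diameter and 50 mm long along the lever, 170 mm from the lever's pivot (so the knob spans 145 to 195 mm from it). With the lever upright it spans heights of 165 to 215 mm; leaning into a slot's corner 155 to 203 mm. It moves up to about 45 mm each way from the middle
- lever: the lever: knob and steel shaft, 9 mm in diameter. Origin: its pivot, 20 mm above the console's origin; z runs along the shaft to the knob. It tilts both ways. A push of about 2.5 N at the knob moves it; it has no spring and stays where it is left. The gate's walls and slot ends stop it
- across (a joint): sideways tilt of the lever in rad: 0 is the middle, positive leans to the console's right (-y). About -0.257 in the left slot and +0.257 in the right slot, with about 0.03 of play
- fore (a joint): forward tilt of the lever in rad: 0 is the cross slot (neutral), positive leans forward (console +x). About +0.255 at the forward slot ends, -0.255 at the near ones. Knob centre in the console frame, mm: x = 170 sin(fore), y = -170 cos(fore) sin(across), z = 20 + 170 cos(fore) cos(across)
- sample_box: loose white sample box with a blue lid pad, 60 x 60 x 26 mm, left of the console; origin under its centre. To be left alone
- vial: loose small jar with a black cap, 40 mm in diameter, 75 mm high, right of the console; origin under its centre. To be left alone
- screwdriver: loose screwdriver with an orange handle, 160 mm long, lying beyond the console; axis along its x. To be left alone

How it is judged:
By the outcome, as a careful person would: the job done as asked, in the order asked, and still so for the second after the job is handed in, with the robot touching nothing.
It also fails if it takes over 56 s, if anything falls off the work surface, if the arm or the gripper's body presses on something with over 40 N, if the wrist force passes 120 N, or if a joint passes its speed limit or range.

## Working session

There is one attempt and no reset: what is moved stays moved. The work goes in short steps, Python scripts to look and compute and a tool call to move; the robot and the scene stay as the last step left them, time stands still between calls to the robot, and variables do not carry over. Pictures are saved under pics/ and viewed, on a budget of 10 in all, crops included, one or two more only if the job needs it, and the job is handed in when it is done.

Besides the shell and the picture viewer there is one more tool, called after "Emit:" by a JSON object that holds its "op" and its "data". drive_tool: Moves the arm, as the interface text tells. Its arguments: {"type":"object","properties":{"rows":{"type":"string"},"claw":{"type":"number"}},"required":["rows"]}

```bash
ls; mkdir -p pics
cat > h.py <<'E'
from cell import *
import numpy as np, cv2
def K(f): return 240/np.tan(np.radians(f["fov_y"]/2))
def cam(f,s=None):
    if "R" in f: return np.array(f["R"]),np.array(f["t"])
    T=np.eye(4);T[:3,:3]=s["orientation"];T[:3,3]=s["tool_pos"];T=np.linalg.inv(T@np.array(f["T_tool_cam"]));return T[:3,:3],T[:3,3]
def ray(f,uv,s=None):
    R,t=cam(f,s);d=np.array([(uv[0]-f["cx"])/K(f),(uv[1]-f["cy"])/K(f),1]);return -R.T@t,R.T@d
def cloud(f,m,s=None):
    v,u=np.nonzero(m&(f["depth"]>0));z=f["depth"][v,u];k=K(f);R,t=cam(f,s)
    return (np.c_[(u-f["cx"])/k*z,(v-f["cy"])/k*z,z]-t)@R
def tri(a,b):
    A=0;B=0
    for o,d in (a,b):
        d=d/np.linalg.norm(d);P=np.eye(3)-np.outer(d,d);A=A+P;B=B+P@o
    return np.linalg.solve(A,B)
def save(f,n): cv2.imwrite("pics/"+n,f["pixels"][:,:,::-1])
E
python3 - <<'E'
from h import *
s=sense();print(s)
F={n:grab_frame(n) for n in("side","top")}
M={}
for n,f in F.items():
    save(f,n+"0.png")
    for th in("gate_center","slot_three","knob_center","lever","console","sample_box","vial","screwdriver"):
        r=mark_of(th,f);M[n,th]=r
        print(n,th,[(np.round(x["uv"]),round(x["conf"],2)) for x in r[:2]])
    for th in("knob_center","sample_box","vial","screwdriver","console"):
        r=regions_of(th,f)
        if r:
            c=cloud(f,r[0]["mask"]);print(n,th,len(c),np.percentile(c,[2,50,98],axis=0).round(3).tolist())
for th in("gate_center","slot_three","knob_center","lever","console"):
    try:print(th,tri(ray(F["side"],M["side",th][0]["uv"]),ray(F["top"],M["top",th][0]["uv"])).round(4))
    except Exception as e:print(th,e)
E
```

```text
pics
{'t': 0.0, 'q': array([-1.48672586e+00,  1.04694407e-01,  9.64723034e-02,  1.56390896e+00,
        5.69349321e-06,  1.35310302e+00]), 'joint_velocities': array([-0.00029355,  0.00098642, -0.00045404,  0.00164477, -0.00128657,
        0.00076561]), 'tau': array([-1.69222276e-04, -5.56920040e+01,  5.03658628e+01,  1.63914822e-02,
       -2.11021656e-04,  2.61435196e-05]), 'tool_pos': array([ 0.17832714, -0.57277289,  0.40392671]), 'orientation': array([[ 9.54813788e-01,  2.97204674e-01, -1.06406103e-04],
       [ 2.97204547e-01, -9.54812907e-01,  1.33049698e-03],
       [ 2.93832001e-04, -1.30200124e-03, -9.99999109e-01]]), 'wrist_force': array([ 0.22516245,  0.1623014 , -0.08829284]), 'moment': array([0.05101617, 0.02912049, 0.03648873]), 'gripper_width': 0.0850300786180972}
side gate_center [(array([262., 232.]), 0.96)]
side slot_three [(array([279., 238.]), 0.73)]
side knob_center [(array([267., 187.]), 0.94), (array([351., 264.]), 0.16)]
side lever []
side console [(array([264., 274.]), 0.72)]
side sample_box [(array([234., 231.]), 0.5)]
side vial [(array([348., 263.]), 0.61),
[... 739 characters left out ...]
332.]), 0.96)]
top vial [(array([388., 270.]), 0.7)]
top screwdriver [(array([283., 218.]), 0.58)]
top knob_center 468 [[0.516, 0.082, 0.048], [0.529, 0.118, 0.203], [0.545, 0.142, 0.212]]
top sample_box 910 [[0.415, 0.194, 0.004], [0.448, 0.226, 0.023], [0.481, 0.26, 0.03]]
top vial 342 [[0.568, -0.12, 0.003], [0.586, -0.099, 0.073], [0.603, -0.083, 0.078]]
top screwdriver 544 [[0.619, 0.098, 0.012], [0.721, 0.113, 0.021], [0.766, 0.122, 0.028]]
top console 5564 [[0.455, 0.0, 0.007], [0.525, 0.076, 0.102], [0.595, 0.148, 0.207]]
gate_center [0.5199 0.0761 0.1068]
slot_three [0.5451 0.0588 0.1072]
knob_center [0.5322 0.1198 0.1767]
lever list index out of range
console [0.5189 0.0781 0.003 ]
```

```bash
python3 - <<'E'
import cv2
a=cv2.imread("pics/side0.png")[130:370,150:450];b=cv2.imread("pics/top0.png")[180:380,200:450]
a=cv2.resize(a,(400,320));b=cv2.resize(b,(400,320))
cv2.imwrite("pics/c0.png",cv2.hconcat([a,b]))
E
python3 - <<'E'
from h import *
# yaw from foot/top edges: gate-plate cloud min-area rect
for n in("side","top"):
    f=grab_frame(n);c=cloud(f,np.ones((480,640),bool))
    for lo,hi in((.085,.108),):
        m=(c[:,2]>lo)&(c[:,2]<hi)&(abs(c[:,0]-.522)<.12)&(abs(c[:,1]-.077)<.13)
        print(n,m.sum(),np.median(c[m,2]),cv2.minAreaRect((c[m][:,:2]*1000).astype(np.float32)))
    for a in range(1):
        m=(c[:,2]>.145)&(c[:,2]<.215)&(abs(c[:,0]-.522)<.12)&(abs(c[:,1]-.1)<.1)
        print("knob",m.sum(),cv2.minAreaRect((c[m][:,:2]*1000).astype(np.float32)),c[m].mean(0))
        t=m&(c[:,2]>.195);print(t.sum(),c[t].mean(0),c[m,2].max())
E
```

```text
side 3702 0.10055264387286852 ((520.8815307617188, 76.4937515258789), (130.6297607421875, 145.44459533691406), 11.273860931396484)
knob 555 ((530.485595703125, 120.0997314453125), (41.56403732299805, 30.691530227661133), 84.4736557006836) [0.53029707 0.1124376  0.18541642]
200 [0.53107177 0.11856056 0.2029147 ] 0.21007604563768795
top 4097 0.10216961055866479 ((521.4292602539062, 78.18241882324219), (130.0616455078125, 140.1562957763672), 11.31113338470459)
knob 388 ((530.7012329101562, 123.30313873291016), (41.59491729736328, 30.5846004486084), 80.04011535644531) [0.53096072 0.12209088 0.19912183]
283 [0.53150704 0.12654613 0.20611527] 0.21365963630925433
```

View pics/c0.png

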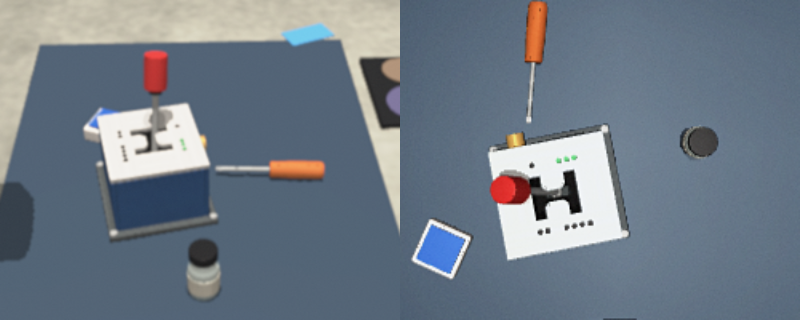

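The top view shows the lever in the left slot, a bit forward of neutral; gate yaw is about 11.3° with its centre at (0.521, 0.0775). The box is at lower left, the jar at right and the screwdriver beyond. Plan: with closed fingers, push back to neutral, then right, then forward.

```bash
cat >> h.py <<'E'
C=np.array([.521,.0775]);Y=np.radians(11.3);A=np.array([[np.cos(Y),-np.sin(Y)],[np.sin(Y),np.cos(Y)]])
from scipy.spatial.transform import Rotation as Ro
def go(x,y,z,yaw=90):
    "units to TCP at console (x,y) mm, height z mm"
    s=sense();R=np.array(s["orientation"]);a=Y+np.radians(yaw)
    G=np.array([[np.cos(a),np.sin(a),0],[np.sin(a),-np.cos(a),0],[0,0,-1]])
    w=np.r_[C+A@np.array([x,y])/1000,z/1000]
    return np.round(np.r_[R.T@(w-s["tool_pos"])/.025,np.degrees(Ro.from_matrix(R.T@G).as_rotvec())/5],2)
def here():
    s=sense();p=s["tool_pos"];return np.round(np.r_[A.T@(p[:2]-C),p[2]]*1000,1),np.round(A.T@s["wrist_force"][:2],1),round(s["wrist_force"][2],1),round(s["t"],2)
def knob():
    "knob axis fit (console mm) from red points of side+top"
    for n in("side","top"):
        f=grab_frame(n);p=f["pixels"].astype(int);m=(p[:,:,0]>110)&(p[:,:,1]<60)&(p[:,:,2]<60)
        c=cloud(f,m);c=c[(c[:,2]>.14)&(c[:,2]<.225)];q=np.c_[(c[:,:2]-C)@A,c[:,2]]*1000
        print(n,len(q),"lo/med/hi",np.percentile(q,[2,50,98],axis=0).round(1).tolist() if len(q) else "")
        r=mark_of("knob_center",f)
        if r:
            o,d=ray(f,r[0]["uv"]);w=o+d*(.187-o[2])/d[2];print(" mark at z187:",((w[:2]-C)@A*1000).round(1),r[0]["conf"])
E
python3 -c "
from h import *
print(go(75,41,440));knob()"
```

```text
[ 23.97 -22.08  -1.41   0.     0.   -16.8 ]
side 386 lo/med/hi [[3.1, 21.2, 164.6], [15.4, 30.1, 186.0], [30.8, 39.6, 206.9]]
 mark at z187: [19.6 27.7] 0.78
top 282 lo/med/hi [[6.1, 25.8, 173.3], [17.7, 44.6, 206.1], [33.2, 60.7, 211.9]]
 mark at z187: [20.3 39.2] 0.89
```

Emit:
{"op": "drive_tool", "data": {"rows": "0 0 -1.4 0 0 0; 1.6 -1.5 -1.4 0 0 -1.2; 3.2 -3 -1.4 0 0 -2.4; 4.8 -4.5 -1.4 0 0 -3.6; 6.4 -6 -1.4 0 0 -4.8; 8 -7.4 -1.4 0 0 -6; 9.6 -8.9 -1.4 0 0 -7.2; 11.2 -10.3 -1.4 0 0 -8.4; 12.8 -11.8 -1.4 0 0 -9.4; 14.4 -13.3 -1.4 0 0 -10.4; 16 -14.8 -1.4 0 0 -11.4; 17.5 -16.1 -1.4 0 0 -12.4", "claw": 0}}

```text
t: 2.9
tool_pos: [0.4542, -0.0947, 0.4401]
orientation: [[0.182, 0.983, 0.001], [0.983, -0.182, -0.001], [-0.0, 0.001, -1.0]]
wrist_force: [-0.2, -1.3, -0.5]
gripper_width: -0.0003
```

```bash
python3 -c "
from h import *
print(here(),go(75,41,440),sense()['gripper_width'])"
```

```text
(array([ -99.3, -155.7,  440.1]), array([-0.4, -1.3]), np.float64(-0.5), 2.9) [ 9.9   3.55  0.    0.01  0.01 -4.36] -0.0002810187921367501
```

Emit:
{"op": "drive_tool", "data": {"rows": "1.5 0.6 0 0 0 -0.8; 3 1.1 0 0 0 -1.6; 4.5 1.6 0 0 0 -2.4; 6 2.2 0 0 0 -3.2; 7.5 2.7 0 0 0 -4; 9 3.2 0 0 0 -4.36; 9.9 3.55 0 0 0 -4.36; 9.9 3.55 0 0 0 -4.36; 9.9 3.55 0 0 0 -4.36"}}

```text
t: 3.8
tool_pos: [0.5865, 0.1327, 0.4398]
orientation: [[-0.197, 0.98, 0.0], [0.98, 0.197, -0.001], [-0.001, 0.0, -1.0]]
wrist_force: [-0.5, 0.5, 0.4]
gripper_width: -0.0003
```

```bash
python3 -c "
from h import *
print(here(),go(75,41,345),go(40,41,345))"
```

```text
(array([ 75.1,  41.3, 439.8]), array([-0.4,  0.6]), np.float64(0.4), 3.8) [-0.01 -0.    3.79  0.    0.01  0.01] [-0.01 -1.4   3.79  0.    0.01  0.01]
```

Descend, then creep toward the knob.

Emit:
{"op": "drive_tool", "data": {"rows": "0 0 1 0 0 0; 0 0 2 0 0 0; 0 0 3 0 0 0; 0 0 3.8 0 0 0; 0 0 3.8 0 0 0; 0 -0.2 3.8 0 0 0; 0 -0.4 3.8 0 0 0; 0 -0.6 3.8 0 0 0; 0 -0.8 3.8 0 0 0; 0 -1 3.8 0 0 0; 0 -1 3.8 0 0 0"}}

```text
t: 4.9
tool_pos: [0.5617, 0.1277, 0.3453]
orientation: [[-0.197, 0.98, 0.001], [0.98, 0.197, -0.001], [-0.001, 0.001, -1.0]]
wrist_force: [0.8, 0.1, 0.1]
gripper_width: -0.0002
```

Run:
```python
from h import *
print(here());knob()
f=grab_frame("side");save(f,"s1.png");g=grab_frame("top");save(g,"t1.png")
a=cv2.imread("pics/s1.png")[130:310,190:370];b=cv2.imread("pics/t1.png")[210:370,220:380]
cv2.imwrite("pics/c1.png",cv2.hconcat([cv2.resize(a,(400,400)),cv2.resize(b,(400,400))]))
```

```text
(array([ 49.8,  41.2, 345.3]), array([ 0.8, -0.1]), np.float64(0.1), 4.9)
side 431 lo/med/hi [[3.0, 21.7, 164.8], [15.4, 30.5, 188.4], [31.0, 48.0, 208.6]]
 mark at z187: [11.9 34.7] 0.95
top 0 lo/med/hi 
 mark at z187: [17.8 39.4] 0.65
```

View pics/c1.png

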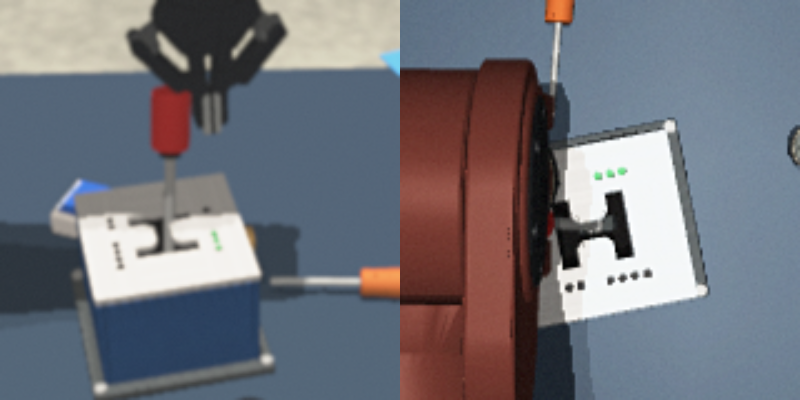

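The fingers stand just ahead of the knob, at about pixel (210, 110) in the side crop. Push back gently about 18 mm.

Emit:
{"op": "drive_tool", "data": {"rows": "0 -0.1 0 0 0 0; 0 -0.2 0 0 0 0; 0 -0.3 0 0 0 0; 0 -0.4 0 0 0 0; 0 -0.5 0 0 0 0; 0 -0.6 0 0 0 0; 0 -0.65 0 0 0 0; 0 -0.7 0 0 0 0; 0 -0.7 0 0 0 0; 0 -0.7 0 0 0 0"}}

```text
t: 6.2
tool_pos: [0.5451, 0.1243, 0.3449]
orientation: [[-0.197, 0.98, 0.001], [0.98, 0.197, -0.001], [-0.001, 0.0, -1.0]]
wrist_force: [1.9, 0.8, 5.4]
gripper_width: -0.0002
```

Run:
```python
from h import *
print(here());knob()
```

```text
(array([ 32.8,  41.2, 344.9]), array([2. , 0.4]), np.float64(5.4), 6.2)
side 433 lo/med/hi [[-11.0, 21.2, 164.8], [1.0, 30.9, 189.0], [16.3, 45.5, 209.7]]
 mark at z187: [-2.5 34.5] 0.75
top 0 lo/med/hi
```

Emit:
{"op": "drive_tool", "data": {"rows": "0 -0.05 0 0 0 0; 0 -0.1 0 0 0 0; 0 -0.1 0 0 0 0; 0 -0.1 0 0 0 0; 0 0.2 0 0 0 0; 0 0.6 0 0 0 0; 0 1 0 0 0 0; 0 1 -1 0 0 0; 0 1 -2 0 0 0; 0 1 -3 0 0 0; 0 1 -3.4 0 0 0; 0 1 -3.4 0 0 0"}}

```text
t: 7.6
tool_pos: [0.57, 0.1293, 0.4304]
orientation: [[-0.197, 0.98, 0.001], [0.98, 0.197, -0.001], [-0.001, 0.001, -1.0]]
wrist_force: [0.5, -0.2, -0.6]
gripper_width: -0.0004
```

Run:
```python
from h import *
print(here());knob();print(go(0,92,430),go(0,92,345))
```

```text
(array([ 58.2,  41.2, 430.4]), array([ 0.5, -0.3]), np.float64(-0.6), 7.6)
side 453 lo/med/hi [[-13.1, 22.0, 165.0], [-0.3, 31.0, 190.7], [14.2, 51.2, 208.9]]
 mark at z187: [ 0.4 37.8] 0.61
top 21 lo/med/hi [[-7.6, 23.6, 167.7], [-0.1, 25.7, 176.2], [7.0, 28.2, 181.8]]
 mark at z187: [-2.7 41.4] 0.62
[ 2.03 -2.3  -0.08 -0.03  0.01  0.01] [ 2.03 -2.3   3.32 -0.03  0.01  0.01]
```

Emit:
{"op": "drive_tool", "data": {"rows": "1 -0.5 0 0 0 0; 2 -1.2 0 0 0 0; 2 -2.3 0 0 0 0; 2 -2.3 0 0 0 0; 2 -2.3 1 0 0 0; 2 -2.3 2 0 0 0; 2 -2.3 3 0 0 0; 2 -2.3 3.3 0 0 0; 2 -2.3 3.3 0 0 0; 1.8 -2.3 3.3 0 0 0; 1.6 -2.3 3.3 0 0 0; 1.6 -2.3 3.3 0 0 0"}}

```text
t: 9.0
tool_pos: [0.5056, 0.1564, 0.3468]
orientation: [[-0.196, 0.981, -0.0], [0.981, 0.196, -0.001], [-0.001, -0.001, -1.0]]
wrist_force: [-0.2, 0.1, -0.0]
gripper_width: 0.0001
```

Run:
```python
from h import *
print(here());knob();print(go(0,-10,345))
```

```text
(array([3.000e-01, 8.040e+01, 3.468e+02]), array([-0.2,  0.1]), np.float64(-0.0), 9.0)
side 437 lo/med/hi [[-13.1, 21.7, 165.7], [-0.4, 31.1, 189.8], [14.1, 53.5, 208.7]]
 mark at z187: [ 1.6 30. ] 0.87
top 187 lo/med/hi [[-11.2, 24.3, 171.7], [0.5, 37.0, 207.1], [13.1, 54.4, 212.5]]
 mark at z187: [ 2.3 44.3] 0.77
[-3.65 -0.    0.04 -0.02  0.01  0.01]
```

Push right about 42 mm first, at 4 mm per row.

Emit:
{"op": "drive_tool", "data": {"rows": "-0.15 0 0 0 0 0; -0.3 0 0 0 0 0; -0.45 0 0 0 0 0; -0.6 0 0 0 0 0; -0.75 0 0 0 0 0; -0.9 0 0 0 0 0; -1.05 0 0 0 0 0; -1.2 0 0 0 0 0; -1.35 0 0 0 0 0; -1.5 0 0 0 0 0; -1.65 0 0 0 0 0; -1.65 0 0 0 0 0"}}

```text
t: 10.4
tool_pos: [0.5137, 0.1162, 0.3473]
orientation: [[-0.196, 0.981, 0.001], [0.981, 0.196, -0.001], [-0.001, 0.0, -1.0]]
wrist_force: [0.2, 2.4, 7.4]
gripper_width: -0.0002
```

Run:
```python
from h import *
print(here());knob();print(go(0,-10,345))
```

```text
(array([  0.4,  39.3, 347.3]), array([0.7, 2.3]), np.float64(7.4), 10.4)
side 472 lo/med/hi [[-13.3, -6.9, 168.4], [-0.4, -1.3, 196.3], [13.8, 22.9, 213.7]]
 mark at z187: [ 4.5 12.3] 0.82
top 37 lo/med/hi [[-9.9, -1.3, 210.3], [-0.5, 4.3, 213.8], [9.3, 7.4, 217.1]]
 mark at z187: [0.9 9.6] 0.53
[-1.98 -0.02  0.09  0.    0.01  0.01]
```

Emit:
{"op": "drive_tool", "data": {"rows": "-0.15 0 0 0 0 0; -0.3 0 0 0 0 0; -0.45 0 0 0 0 0; -0.6 0 0 0 0 0; -0.75 0 0 0 0 0; -0.9 0 0 0 0 0; -1.05 0 0 0 0 0; -1.2 0 0 0 0 0; -1.35 0 0 0 0 0; -1.5 0 0 0 0 0; -1.65 0 0 0 0 0; -1.75 0 0 0 0 0"}}

```text
t: 11.8
tool_pos: [0.5221, 0.0732, 0.3468]
orientation: [[-0.196, 0.981, -0.0], [0.981, 0.196, -0.001], [-0.001, -0.0, -1.0]]
wrist_force: [0.0, 2.3, -1.3]
gripper_width: 0.0002
```

Run:
```python
from h import *
print(here());knob();print(go(0,-10,345))
```

```text
(array([ 3.000e-01, -4.500e+00,  3.468e+02]), array([0.5, 2.3]), np.float64(-1.3), 11.8)
side 378 lo/med/hi [[-13.3, -53.4, 165.0], [-0.4, -46.3, 193.1], [14.1, -26.3, 211.6]]
 mark at z187: [  2.3 -38.2] 0.74
top 0 lo/med/hi 
[-0.23 -0.01  0.08 -0.    0.01  0.  ]
```

Emit:
{"op": "drive_tool", "data": {"rows": "-0.08 0 0 0 0 0; -0.16 0 0 0 0 0; -0.22 0 0 0 0 0; -0.22 0 0 0 0 0"}}

```text
t: 12.4
tool_pos: [0.5232, 0.0678, 0.347]
orientation: [[-0.196, 0.981, -0.0], [0.981, 0.196, -0.001], [-0.001, -0.0, -1.0]]
wrist_force: [-0.8, 1.8, -1.4]
gripper_width: 0.0002
```

Run:
```python
from h import *
print(here());knob()
```

```text
(array([ 3.00e-01, -9.90e+00,  3.47e+02]), array([-0.4,  1.9]), np.float64(-1.4), 12.4)
side 360 lo/med/hi [[-13.4, -60.4, 163.9], [-0.1, -51.8, 191.5], [12.9, -33.2, 210.4]]
 mark at z187: [ -2.1 -52. ] 0.85
top 0 lo/med/hi
```

Emit:
{"op": "drive_tool", "data": {"rows": "-0.04 0 0 0 0 0; -0.08 0 0 0 0 0; -0.08 0 0 0 0 0"}}

```text
t: 12.9
tool_pos: [0.5236, 0.0659, 0.3471]
orientation: [[-0.196, 0.981, 0.0], [0.981, 0.196, -0.001], [-0.001, -0.0, -1.0]]
wrist_force: [0.3, 2.8, -0.9]
gripper_width: -0.0
```

Emit:
{"op": "drive_tool", "data": {"rows": "0.3 0 0 0 0 0; 0.7 0 0 0 0 0; 1 0 0 0 0 0; 1 0 -1 0 0 0; 1 0 -2 0 0 0; 1 0 -3 0 0 0; 1 0 -3.4 0 0 0; 1 0 -3.4 0 0 0"}}

```text
t: 13.7
tool_pos: [0.5189, 0.091, 0.4333]
orientation: [[-0.197, 0.98, 0.003], [0.98, 0.197, -0.002], [-0.002, 0.002, -1.0]]
wrist_force: [0.2, 1.4, 0.5]
gripper_width: -0.0003
```

Run:
```python
from h import *
print(here());knob();print(go(-56,-43,430),go(-56,-43,345))
```

```text
(array([  0.6,  13.6, 433.3]), array([0.5, 1.3]), np.float64(0.5), 13.7)
side 267 lo/med/hi [[-13.4, -62.5, 162.3], [-1.9, -55.6, 184.2], [12.0, -48.3, 203.2]]
 mark at z187: [  2.  -50.4] 0.96
top 106 lo/med/hi [[-11.9, -58.6, 201.9], [2.8, -51.2, 206.7], [16.0, -34.7, 211.0]]
 mark at z187: [  3.8 -42.4] 0.81
[-2.25 -2.25  0.03 -0.03  0.01  0.  ] [-2.25 -2.24  3.43 -0.03  0.01  0.  ]
```

Emit:
{"op": "drive_tool", "data": {"rows": "-0.5 -1 0 0 0 0; -1.5 -2 0 0 0 0; -2.25 -2.25 0 0 0 0; -2.25 -2.25 0 0 0 0; -2.25 -2.25 1 0 0 0; -2.25 -2.25 2 0 0 0; -2.25 -2.25 3 0 0 0; -2.25 -2.25 3.4 0 0 0; -2.25 -2.25 3.4 0 0 0; -2.25 -1.95 3.4 0 0 0; -2.25 -1.65 3.4 0 0 0; -2.25 -1.65 3.4 0 0 0"}}

```text
t: 15.1
tool_pos: [0.4901, 0.0274, 0.3466]
orientation: [[-0.197, 0.98, -0.0], [0.98, 0.197, -0.002], [-0.001, -0.001, -1.0]]
wrist_force: [-0.8, 0.4, 0.0]
gripper_width: 0.0001
```

Run:
```python
from h import *
print(here());knob();print(go(8,-43,345))
f=grab_frame("side");save(f,"s2.png");g=grab_frame("top");save(g,"t2.png")
a=cv2.imread("pics/s2.png")[130:310,190:370];b=cv2.imread("pics/t2.png")[210:370,220:380]
cv2.imwrite("pics/c2.png",cv2.hconcat([cv2.resize(a,(400,400)),cv2.resize(b,(400,400))]))
```

```text
(array([-40.1, -43.1, 346.6]), array([-0.7,  0.6]), np.float64(0.0), 15.1)
side 430 lo/med/hi [[-12.8, -62.1, 163.2], [-0.4, -53.8, 197.8], [13.0, -37.8, 209.8]]
 mark at z187: [ -3.7 -51.6] 0.74
top 21 lo/med/hi [[-3.3, -60.2, 202.3], [2.3, -58.0, 204.7], [9.3, -56.0, 207.9]]
 mark at z187: [  2.9 -40.6] 0.42
[-0.    1.97  0.03 -0.02  0.01  0.  ]
```

View pics/c2.png

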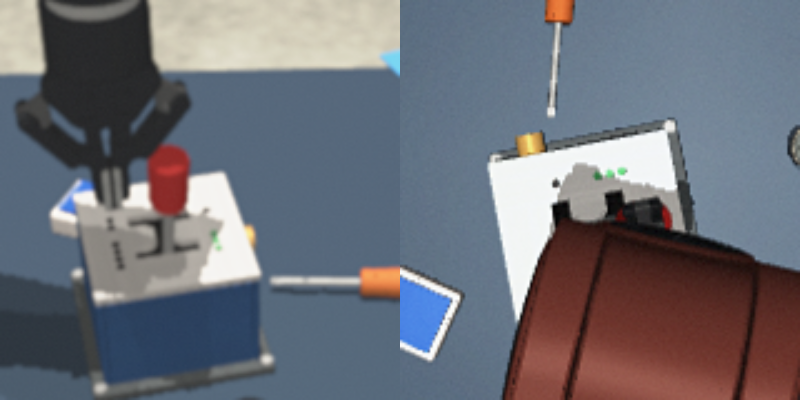

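The lever is in the right slot at neutral (knob at (168, 180) in the side crop), and the fingers are just behind it at (112, 185). Push forward.

Emit:
{"op": "drive_tool", "data": {"rows": "0 0.15 0 0 0 0; 0 0.3 0 0 0 0; 0 0.45 0 0 0 0; 0 0.6 0 0 0 0; 0 0.75 0 0 0 0; 0 0.9 0 0 0 0; 0 1.05 0 0 0 0; 0 1.2 0 0 0 0; 0 1.35 0 0 0 0; 0 1.5 0 0 0 0; 0 1.6 0 0 0 0; 0 1.6 0 0 0 0"}}

```text
t: 16.6
tool_pos: [0.5283, 0.0352, 0.3455]
orientation: [[-0.196, 0.981, -0.002], [0.981, 0.196, -0.001], [-0.001, -0.002, -1.0]]
wrist_force: [-1.9, -1.4, 1.7]
gripper_width: 0.0002
```

Run:
```python
from h import *
print(here());knob()
```

```text
(array([ -1.1, -42.9, 345.5]), array([-2.1, -1. ]), np.float64(1.7), 16.6)
side 396 lo/med/hi [[11.4, -62.0, 161.3], [23.9, -53.7, 194.7], [39.9, -41.6, 206.9]]
 mark at z187: [ 23.7 -45.7] 0.98
top 0 lo/med/hi
```

Emit:
{"op": "drive_tool", "data": {"rows": "0 0.1 0 0 0 0; 0 0.2 0 0 0 0; 0 0.3 0 0 0 0; 0 0.36 0 0 0 0; 0 0.36 0 0 0 0"}}

```text
t: 17.3
tool_pos: [0.537, 0.037, 0.3453]
orientation: [[-0.196, 0.981, -0.002], [0.981, 0.196, -0.001], [-0.001, -0.003, -1.0]]
wrist_force: [-1.5, -0.9, -1.1]
gripper_width: 0.0002
```

Run:
```python
from h import *
print(here());knob()
```

```text
(array([  7.7, -42.9, 345.3]), array([-1.7, -0.6]), np.float64(-1.1), 17.3)
side 407 lo/med/hi [[19.6, -60.9, 161.5], [32.4, -53.6, 194.2], [49.5, -39.8, 206.9]]
 mark at z187: [ 33.7 -56.9] 0.86
top 0 lo/med/hi
```

Force hasn't risen yet, so keep going in small steps.

Emit:
{"op": "drive_tool", "data": {"rows": "0 0.06 0 0 0 0; 0 0.12 0 0 0 0; 0 0.12 0 0 0 0"}}

```text
t: 17.8
tool_pos: [0.5399, 0.0375, 0.3455]
orientation: [[-0.196, 0.981, -0.002], [0.981, 0.196, -0.001], [-0.001, -0.002, -1.0]]
wrist_force: [-1.9, 0.2, -1.3]
gripper_width: 0.0002
```

Emit:
{"op": "drive_tool", "data": {"rows": "0 0.06 0 0 0 0; 0 0.12 0 0 0 0; 0 0.12 0 0 0 0"}}

```text
t: 18.1
tool_pos: [0.543, 0.0382, 0.3455]
orientation: [[-0.196, 0.981, -0.002], [0.981, 0.196, -0.001], [-0.001, -0.002, -1.0]]
wrist_force: [-2.3, 0.6, -1.0]
gripper_width: -0.0
```

Run:
```python
from h import *
print(here());knob()
```

```text
(array([ 13.9, -42.9, 345.5]), array([-2.1,  1.1]), np.float64(-1.0), 18.1)
side 419 lo/med/hi [[24.7, -61.2, 159.9], [38.7, -53.0, 192.3], [56.4, -39.4, 205.6]]
 mark at z187: [ 32.8 -52.3] 0.76
top 0 lo/med/hi
```

Emit:
{"op": "drive_tool", "data": {"rows": "0 0.05 0 0 0 0; 0 0.1 0 0 0 0; 0 0.1 0 0 0 0"}}

```text
t: 18.6
tool_pos: [0.545, 0.0386, 0.3453]
orientation: [[-0.196, 0.981, -0.004], [0.981, 0.196, -0.001], [-0.001, -0.004, -1.0]]
wrist_force: [-6.4, -0.7, -0.3]
gripper_width: 0.0
```

Emit:
{"op": "drive_tool", "data": {"rows": "0 0.05 0 0 0 0; 0 0.08 0 0 0 0; 0 0.08 0 0 0 0"}}

```text
t: 18.9
tool_pos: [0.5462, 0.0389, 0.3451]
orientation: [[-0.196, 0.981, -0.007], [0.981, 0.196, -0.002], [-0.001, -0.007, -1.0]]
wrist_force: [-10.7, -2.2, 2.7]
gripper_width: -0.0001
```

Run:
```python
from h import *
print(here());knob()
```

```text
(array([ 17.1, -42.8, 345.1]), array([-10.9,  -0.1]), np.float64(2.7), 18.9)
side 411 lo/med/hi [[26.8, -60.2, 159.8], [40.7, -52.8, 191.3], [58.1, -39.9, 204.5]]
 mark at z187: [ 37.4 -53.4] 0.76
top 0 lo/med/hi
```

Force rose to 11 N at the slot end, so the lever is home. Back off and lift.

Emit:
{"op": "drive_tool", "data": {"rows": "0 -0.3 0 0 0 0; 0 -0.8 0 0 0 0; 0 -1.4 0 0 0 0; 0 -2 0 0 0 0; 0 -2.4 -1 0 0 0; 0 -2.4 -2 0 0 0; 0 -2.4 -3 0 0 0; 0 -2.4 -4 0 0 0; 1 -2.4 -5 0 0 0; 1 -2.4 -5 0 0 0"}}

```text
t: 20.1
tool_pos: [0.4832, 0.0532, 0.4746]
orientation: [[-0.197, 0.98, 0.0], [0.98, 0.197, -0.002], [-0.002, -0.0, -1.0]]
wrist_force: [-0.2, 0.0, 0.6]
gripper_width: -0.0
```

Emit:
{"op": "drive_tool", "data": {"rows": "-1.5 -0.5 0 0 0 0; -3 -0.8 0 0 0 0; -4.5 -1 0 0 0 0; -6 -1 0 0 0 0; -7.5 -1 0 0 0 0; -9 -0.8 0 0 0 0; -10 -0.5 0 0 0 0; -10 -0.5 0 0 0 0; -10 -0.5 0 0 0 0"}}

```text
t: 21.0
tool_pos: [0.5202, -0.1948, 0.4747]
orientation: [[-0.197, 0.98, -0.0], [0.98, 0.197, -0.002], [-0.002, -0.001, -1.0]]
wrist_force: [0.7, 0.8, -0.7]
gripper_width: -0.0001
```

Run:
```python
from h import *
print(here());knob()
f=grab_frame("side");save(f,"s3.png");g=grab_frame("top");save(g,"t3.png")
for th in("sample_box","vial","screwdriver"):
    print(th,[r["uv"] for r in mark_of(th,g)[:1]])
a=cv2.imread("pics/s3.png")[130:310,190:370];b=cv2.imread("pics/t3.png")[180:380,200:450]
cv2.imwrite("pics/c3.png",cv2.hconcat([cv2.resize(a,(400,400)),cv2.resize(b,(400,400))]))
```

```text
(array([ -54.2, -266.8,  474.7]), array([0.9, 0.7]), np.float64(-0.7), 21.0)
side 266 lo/med/hi [[25.9, -60.5, 159.6], [36.5, -53.3, 180.0], [52.5, -43.0, 197.4]]
 mark at z187: [-57.1 -88.4] 0.6
top 291 lo/med/hi [[25.6, -55.8, 168.5], [43.5, -40.2, 200.5], [60.8, -22.7, 206.9]]
 mark at z187: [ 38.6 -41.6] 0.85
sample_box [[225.6, 332.5]]
vial [[299.0, 299.9]]
screwdriver [[283.3, 219.9]]
```

View pics/c3.png

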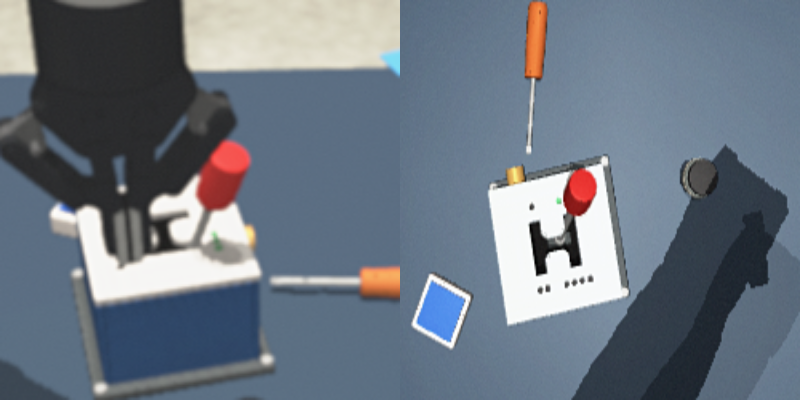

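The lever leans forward-right into slot three (knob at (580, 192) in the top crop, at the green dots). The box, jar and screwdriver are in their places, and the arm is high and clear.

```bash
python3 -c "
from cell import *
print(finish_job())"
```

```text
the job is handed in; nothing more can be done
None
```

The lever is in the third slot, and I handed the job in at about 21 s of the 56 s allowed. I pushed it with closed fingers only, in the order asked: back to neutral, across to the right, then forward.

**Slot end:** pushing forward, the horizontal force stayed near 2 N, then rose to about 11 N as the lever stopped at the slot end. After I backed off, the top camera put the knob about 42 mm forward and 40 mm right of the gate centre, against roughly 43 and 42 expected.

**Surroundings:** the last picture shows the box, jar and screwdriver where they were. The box and screwdriver marks moved by no more than 2 px. The arm ended high and well to the right, with no contact force.

**Checks that disagreed:** at the end the network's jar mark landed on the console, and its knob mark in the side view was wrong because the gripper stood in front. I judged the jar from the picture alone, and the knob from its red points and the top view.

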